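Pile the spare mailbox brackets in the drop-front module

TASK

Pull the mailbox module's bottom-hinged front door down to its stop, then stack all the L-shaped brackets lying on the bench inside it in one neat level pile: legs flat and lengthwise along the module's width, heels up, each bracket turned end for end from the one below so that its leg lies flat beside the lower one's heel. With all of them in, push the door back up until it is fully shut; do not disturb the parcel, the tape roll or the stamp.

Things in the scene. Friction and masses are not known exactly. Their poses are not given: they have to be found in the camera images.
- module: beige sheet-metal mailbox module with its top panel off, fixed to the bench: an open-topped compartment, inside 150 mm deep (x) by 170 mm wide (y), walls 6 mm. Origin at the centre of its underside on the bench; +x points to its back wall, -x out through its front door, z up. Inner floor 6 mm above the origin; side and back walls 60 mm high above the bench.
- door (a joint): front door of the module, hinged along its bottom edge: panel 178 mm wide, 100 mm tall from the hinge line, 12 mm thick, with a dark slot and window on its outer face; no handle and no latch, its top edge is free. 0 rad = shut (upright), grows as the top swings out and down away from the module (to its -x), stop at 0.85 rad fully open. A stiff hinge (0.25 N m of friction) holds it wherever it is left; it starts shut or a little ajar.
- door_hinge (a point): middle of the door's hinge line, fixed to the module: 81 mm in front (-x) of the module's origin, 8 mm above the bench, at the inner face of the shut door.
- door_edge (a point): middle of the door's free (top) edge, halfway through its thickness, 100 mm from the hinge line; moves with the door, its axes turn with the door and equal the module's when shut. From fully open a level push here can jam by friction: lift it along its arc, up as well as inward.
- bracket0: loose solid aluminium L-shaped bracket, one of six identical ones (four to six are present), about 0.24 kg: a flat leg 110 mm long, 44 mm wide, 14 mm thick, with at one end a short upright heel, 16 mm of the length, 44 mm wide, standing 28 mm high over all (14 mm above the leg's top, just one leg thickness). It starts flat on the bench, heel up. Origin at the heel end: middle of the outer end's bottom edge; +x runs along the leg away from the heel, y across the width, z up.
- bracket1: loose solid aluminium L-shaped bracket, one of six identical ones (four to six are present), about 0.24 kg: a flat leg 110 mm long, 44 mm wide, 14 mm thick, with at one end a short upright heel, 16 mm of the length, 44 mm wide, standing 28 mm high over all (14 mm above the leg's top, just one leg thickness). It starts flat on the bench, heel up. Origin at the heel end: middle of the outer end's bottom edge; +x runs along the leg away from the heel, y across the width, z up.
- bracket2: loose solid aluminium L-shaped bracket, one of six identical ones (four to six are present), about 0.24 kg: a flat leg 110 mm long, 44 mm wide, 14 mm thick, with at one end a short upright heel, 16 mm of the length, 44 mm wide, standing 28 mm high over all (14 mm above the leg's top, just one leg thickness). It starts flat on the bench, heel up. Origin at the heel end: middle of the outer end's bottom edge; +x runs along the leg away from the heel, y across the width, z up.
- bracket3: loose solid aluminium L-shaped bracket, one of six identical ones (four to six are present), about 0.24 kg: a flat leg 110 mm long, 44 mm wide, 14 mm thick, with at one end a short upright heel, 16 mm of the length, 44 mm wide, standing 28 mm high over all (14 mm above the leg's top, just one leg thickness). It starts flat on the bench, heel up. Origin at the heel end: middle of the outer end's bottom edge; +x runs along the leg away from the heel, y across the width, z up.
- bracket4: loose solid aluminium L-shaped bracket, one of six identical ones (four to six are present), about 0.24 kg: a flat leg 110 mm long, 44 mm wide, 14 mm thick, with at one end a short upright heel, 16 mm of the length, 44 mm wide, standing 28 mm high over all (14 mm above the leg's top, just one leg thickness). It starts flat on the bench, heel up. Origin at the heel end: middle of the outer end's bottom edge; +x runs along the leg away from the heel, y across the width, z up.
- bracket5: loose solid aluminium L-shaped bracket, one of six identical ones (four to six are present), about 0.24 kg: a flat leg 110 mm long, 44 mm wide, 14 mm thick, with at one end a short upright heel, 16 mm of the length, 44 mm wide, standing 28 mm high over all (14 mm above the leg's top, just one leg thickness). It starts flat on the bench, heel up. Origin at the heel end: middle of the outer end's bottom edge; +x runs along the leg away from the heel, y across the width, z up.
- parcel: bystander: cardboard parcel, 80 x 120 x 60 mm high; origin at the centre of its underside.
- tape: bystander: roll of brown tape lying flat, 100 mm across, 48 mm high; origin at the centre of its underside.
- stamp: bystander: wooden hand stamp standing upright, 44 mm across at the foot, 88 mm high; origin at the centre of its underside.
Not all that is in view belongs to the job. What is shaped like the bracket1 but green or orange is not meant.

How it is judged:
By the outcome, as a careful person would: the job done as asked, in the order asked, and still so for the second after the job is handed in, with the robot touching nothing.
Of bracket0, bracket1, bracket2, bracket3, bracket4, bracket5 only 4 to 6 are there at a start; the rules pass over those that are not, and their reading is None.
Once in a run the grip may slacken for a moment while it holds something.
It also fails if it takes over 208 s, if anything falls off the work surface, if the arm or the gripper's body presses on something with over 40 N, if the wrist force passes 120 N, or if a joint passes its speed limit or range.

ROBOT

A 6-joint arm with a two-finger parallel gripper is mounted at the origin on the work surface. World frame = base frame: x ahead of the robot, y to its left, z up, the work surface at z = 0. Lengths are in m, angles in rad, forces in N, time in s.
With the tool pointing down it reaches from about 0.35 to 0.775 m from the base axis. Payload 7.3 kg.
Tool frame: the origin (TCP) lies at the centre of the arm's flange, where the gripper is bolted on; the fingertips stand 178 mm ahead of it and the grasp point (between the pads) lies 159 mm ahead of it; z points along the fingers, y is the line along which they close (so a half turn about z gives the same grasp; the last joint's range is limited). The gripper opens to 92 mm and grips with 3 to 60 N. Pads are 19 mm wide; open, the fingers measure 130 mm over their backs; the gripper's body (75 mm by 190 mm) begins 47 mm behind the grasp point.
Start: joints at [-1.329, 0.342, 1.524, -0, 1.275, -0.146], TCP at [0.199, -0.486, 0.405] pointing down, gripper open.
Joint ranges: [-2.53, 2.53], [-0.77, 2.02], [0.04, 2.7], [-1, 4.14], [0.28, 2.66], [-3.11, 3.11]. Speed limits (rad/s): [2.57, 2.57, 3.14, 3.14, 3.14, 3.14].

INTERFACE

Orientations are given as [roll, pitch, yaw] about the fixed x, y, z axes, in that order (R = Rz(yaw) Ry(pitch) Rx(roll)).
In Python, from cell import telemetry, vision, ticket gives the robot as it stands.
- The arm moves only by the shell command python3 -m crank 'ROWS' [FORCE]. ROWS is JSON, a list of rows, each a list of 5 numbers: the gripper command: -1 is shut, 1 is fully open, values between are in proportion, then the shift along the tool's x, y, z in mm, then the turn about the tool's z in rad. In form: [[fingers, dx, dy, dz, roll], ...]. A call has 1 to 12 rows; each row is the pose to reach, as a shift and turn from the pose commanded when the call began, along the tool's axes at that moment; what a row does not reach only later rows make up. A row lasts 1/12 s, in which the tool goes at most 41.7 mm and 7.16 degrees, less where a joint would pass 70% of its speed; a pose out of reach is approached as far as the arm can. A call with a gripper value outside its range is refused whole. The fingers move at their own pace and stop on an object; FORCE is the grip in N (left out, the last holds). Time passes only in rows, so rows that repeat a pose let the fingers close. It gives the time, the measured TCP pose, the force, the opening and the grip force at its end, in the units of the state.
- telemetry.observe(): the state, without advancing time (a new reading comes with each control period).
- vision.read_camera(name): name is "side" or "top"; returns (picture, depth): 400x640x3 uint8, red, green, blue; 400x640 float32, m along the optical axis (not along the pixel's ray), 0 where there is no reading.
- vision.get_calibration(name): a dict with "camera_matrix" (3x3 intrinsics, pixels), "rvec" (rotation vector, rad) and "tvec" (3), from world to camera coordinates, as OpenCV has them. Camera axes: x right, y down, z forward; pixel columns grow to the right and rows downward; lengths in m; the calibration is good to about 2 mm. A picture is of the moment at which its call begins. get_calibration takes no time and is no camera call.
- ticket.hand_in(): hands the job in; it is judged then, once.
The state is a dict: "time": time; "qpos": joint angles; "qvel": joint speeds; "joint_efforts": joint torques, N m; "tool_pos": TCP position; "tool_rot": TCP orientation; "contact_force": force on the tool from outside, world axes, zero at the start; "torque": the same for the moment, N m; "opening": finger opening in m; "grip_force": force on a finger pad.
Only numpy, scipy, OpenCV 4.12 (cv2) and the standard library are available. Lean on these libraries where they do the work, as an engineer would, in place of code of your own. Each camera call takes 0.05 s, during which the arm holds its last target. There are 200 camera calls.

## Working session

There is one attempt and no reset: what is moved stays moved. The work goes in short steps, Python scripts to look and compute and a shell command to move; the robot and the scene stay as the last step left them, time stands still between calls to the robot, and variables do not carry over. Pictures are saved under pics/ and viewed, at most 14 in all, crops included, and the job is handed in when it is done.

```bash
ls; mkdir -p pics
cat > h.py <<'E'
import numpy as np,cv2
from cell import telemetry,vision,ticket
def cam(n):
    im,d=vision.read_camera(n);c=vision.get_calibration(n)
    K=np.array(c["camera_matrix"]);R=cv2.Rodrigues(np.array(c["rvec"],float))[0];t=np.array(c["tvec"],float).ravel()
    v,u=np.mgrid[:400,:640]
    P=np.stack([(u-K[0,2])/K[0,0]*d,(v-K[1,2])/K[1,1]*d,d],-1)
    W=(P-t)@R; W[d==0]=np.nan
    return im,d,W
def save(im,n,s=1.25): cv2.imwrite("pics/"+n,cv2.resize(im[:,:,::-1],None,fx=s,fy=s))
E
python3 - <<'E'
from h import *
for n in("top","side"):
    im,d,W=cam(n);save(im,n+"0.png");np.savez(n+"0.npz",im=im,W=W)
s=telemetry.observe();print(s)
c=vision.get_calibration("top");R=cv2.Rodrigues(np.array(c["rvec"]))[0];print(c["camera_matrix"],-R.T@np.array(c["tvec"]).ravel(),R)
E
```

```text
pics
{'time': 0.1, 'qpos': array([-1.32901091e+00,  3.42630937e-01,  1.52488850e+00, -2.06237135e-06,
        1.27537431e+00, -1.46001695e-01]), 'qvel': array([-0.00038623, -0.00172269, -0.00323533, -0.00029177,  0.00201091,
        0.00096869]), 'joint_efforts': array([ 8.47632346e-04, -4.32005775e+01, -2.44694334e+01,  7.18354108e-02,
        5.26257267e-02, -5.48382468e-05]), 'tool_pos': array([ 0.19851659, -0.48590096,  0.40413729]), 'tool_rot': array([-3.14030512e+00, -1.87336463e-04,  3.87787593e-01]), 'contact_force': array([ 0.12735013,  0.54078223, -0.34157934]), 'torque': array([-0.00554803, -0.00650925,  0.01417484]), 'grip_force': 0.0, 'opening': 0.09157187643765043}
[[366.0767236    0.         319.85715615]
 [  0.         366.0767236  193.38607454]
 [  0.           0.           1.        ]] [ 0.44944216 -0.09086531  1.19977718] [[-0.01307409 -0.9996986  -0.02077911]
 [-0.9967659   0.01467795 -0.07900823]
 [ 0.07928941  0.01967895 -0.99665738]]
```

View pics/top0.png

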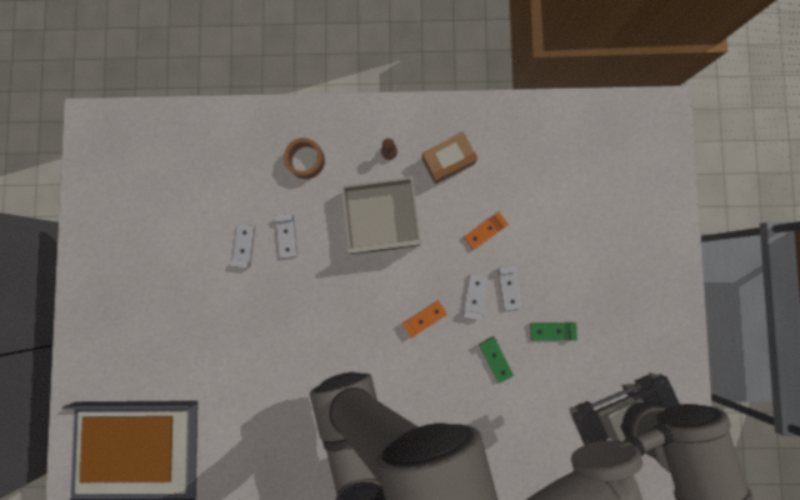

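View pics/side0.png

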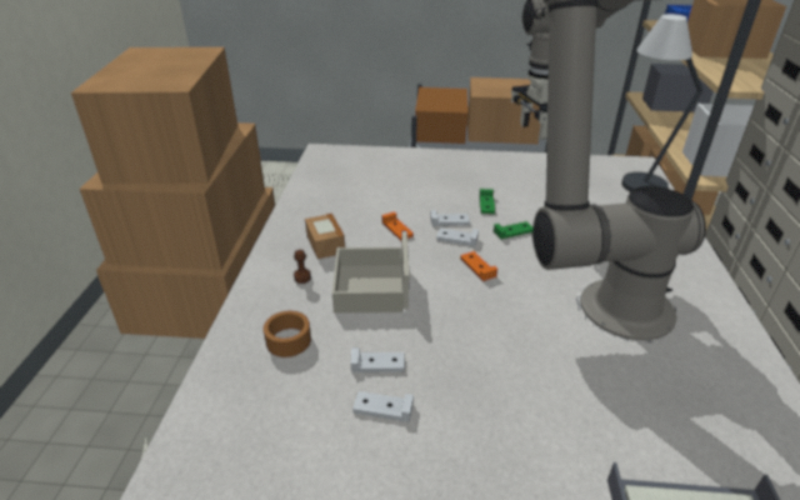

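Four silver brackets (top view at about (243,245), (286,237), (474,297), (510,289)), module at (382,215) with its door toward the robot. Two green and two orange decoys. Now I'll measure.

```bash
cat > det.py <<'E'
from h import *
def brackets(im,W,lo=.006,hi=.04):
    """returns list of (heel-end x,y,yaw, heel z, leg z, L, w, sat)"""
    Z=W[...,2];m=((Z>lo)&(Z<hi)).astype(np.uint8);m=cv2.morphologyEx(m,cv2.MORPH_OPEN,np.ones((3,3),np.uint8))
    n,l,st,_=cv2.connectedComponentsWithStats(m);out=[]
    for i in range(1,n):
        if not 150<st[i,4]<1500: continue
        k=l==i;P=W[k]
        (c,sz,a)=cv2.minAreaRect((P[:,:2]*1000).astype(np.float32))
        if sz[0]<sz[1]: sz=sz[::-1];a+=90
        a=np.radians(a);u=np.array([np.cos(a),np.sin(a)]);s=(P[:,:2]*1000-c)@u
        ends=[np.median(P[s>sz[0]/2-13,2]),np.median(P[s<-sz[0]/2+13,2])]
        if ends[0]>ends[1]: u=-u
        he=(np.array(c)-u*55);hsv=cv2.cvtColor(im[k][None],cv2.COLOR_RGB2HSV)[0]
        v=np.argwhere(k).mean(0)
        out.append(dict(px=v[::-1].round(),c=np.round(c,1),yaw=round(np.arctan2(u[1],u[0]),3),sz=np.round(sz,1),ends=np.round(ends,4),n=st[i,4],sat=int(np.median(hsv[:,1])),hue=int(np.median(hsv[:,0]))))
    return out
E
python3 - <<'E'
from det import *
f=np.load("top0.npz");im,W=f["im"],f["W"]
for b in brackets(im,W): print(b)
Z=W[...,2]; print("bench std",np.nanstd(Z[250:270,100:150]),np.nanmean(Z[250:270,100:150]))
v,u=np.mgrid[:400,:640];box=(u>262)&(u<345)&(v>138)&(v<212)
k=box&(Z>.052)&(Z<.066);P=W[k];r=cv2.minAreaRect((P[:,:2]*1000).astype(np.float32));print("walls",r,k.sum())
k=box&(Z>.07);P=W[k];print("door",k.sum(),P[:,:2].min(0),P[:,:2].max(0),P[:,2].max());
print(cv2.minAreaRect((P[:,:2]*1000).astype(np.float32)))
for n,(a,b,c,d) in dict(tape=(222,262,108,146),stamp=(300,322,105,132),parcel=(335,385,105,150)).items():
    k=(u>a)&(u<b)&(v>c)&(v<d)&(Z>.03);P=W[k];print(n,cv2.minAreaRect((P[:,:2]*1000).astype(np.float32)),P[:,2].max())
save(im[90:230,170:480],"crop0.png",2.5)
f=np.load("side0.npz");print("side");
for b in brackets(f["im"],f["W"]): print(b)
E
```

```text
{'px': array([228., 188.]), 'c': array([563.7, 232.1]), 'yaw': np.float64(-3.04), 'sz': array([109.7,  45.2]), 'ends': array([0.0283, 0.0133]), 'n': np.int32(472), 'sat': 4, 'hue': 135}
{'px': array([389., 184.]), 'c': array([ 569.6, -288.5]), 'yaw': np.float64(2.184), 'sz': array([109.9,  43.8]), 'ends': array([0.0146, 0.0278]), 'n': np.int32(458), 'sat': 183, 'hue': 12}
{'px': array([194., 197.]), 'c': array([539.7, 345.8]), 'yaw': np.float64(-0.105), 'sz': array([109.7,  47.1]), 'ends': array([0.0271, 0.0137]), 'n': np.int32(465), 'sat': 4, 'hue': 135}
{'px': array([407., 230.]), 'c': array([ 421.4, -346.4]), 'yaw': np.float64(-3.006), 'sz': array([109.9,  44.6]), 'ends': array([0.0281, 0.0134]), 'n': np.int32(481), 'sat': 4, 'hue': 135}
{'px': array([379., 237.]), 'c': array([ 400. , -256.5]), 'yaw': np.float64(-0.194), 'sz': array([110. ,  44.1]), 'ends': array([0.0274, 0.0135]), 'n': np.int32(481), 'sat': 4, 'hue': 135}
{'px': array([339., 255.]), 'c': array([ 345.5, -127.1]), 'yaw': np.float64(-1.017), 'sz': array([109.8,  44.1]), 'ends': array([0.0285, 0.0136]), 'n': np.int32
[... 4594 characters left out ...]
210.4]), 'yaw': np.float64(0.274), 'sz': array([98. , 44.6]), 'ends': array([0.0205, 0.0229]), 'n': np.int32(322), 'sat': 144, 'hue': 14}
{'px': array([301., 288.]), 'c': array([564.4, 231.4]), 'yaw': np.float64(-3.049), 'sz': array([107.9,  49.1]), 'ends': array([0.0286, 0.0155]), 'n': np.int32(633), 'sat': 14, 'hue': 100}
{'px': array([307., 324.]), 'c': array([539.2, 344.1]), 'yaw': np.float64(-0.118), 'sz': array([110.5,  48. ]), 'ends': array([0.0283, 0.015 ]), 'n': np.int32(793), 'sat': 14, 'hue': 100}
{'px': array([552., 393.]), 'c': array([ 10. , 479.6]), 'yaw': np.float64(0.041), 'sz': array([221.6,  44.9]), 'ends': array([0.0186, 0.0216]), 'n': np.int32(1357), 'sat': 16, 'hue': 47}
```

View pics/crop0.png

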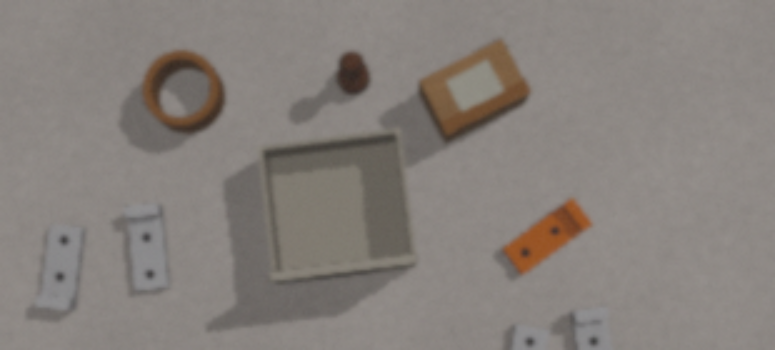

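```bash
cat > plan.py <<'E'
from h import *
# usage: plan(tip/world list of (x,y,z_tip,yaw)) -> offsets from current pose in tool axes (mm, rad)
MY=None
def plan(*T):
    s=telemetry.observe();p=np.array(s["tool_pos"]);R=cv2.Rodrigues(np.zeros(3))[0]
    from scipy.spatial.transform import Rotation as Ro
    r=Ro.from_euler("xyz",s["tool_rot"]);q=s["qpos"];yaw=q[0]-q[5]+np.pi/2
    print("t",round(s["time"],2),"tip",(p*1000+r.as_matrix()[:,2]*178).round(1),"yaw",round(yaw,3),"F",s["contact_force"].round(1),"open",round(s["opening"]*1000,1),"grip",round(s["grip_force"],1))
    for x,y,z,a in T:
        d=np.array([x,y,z])-(p*1000+r.as_matrix()[:,2]*178)
        print("  ->",(x,y,z,round(a,3)),(r.as_matrix().T@d).round(1),"roll",round(yaw-a,3))
E
python3 - <<'E'
from h import *
from scipy.optimize import least_squares
f=np.load("top0.npz");im,W=f["im"],f["W"];Z=W[...,2];v,u=np.mgrid[:400,:640];box=(u>262)&(u<345)&(v>138)&(v<212)
def loc(P,p):
    c,s=np.cos(p[2]),np.sin(p[2]);d=P[:,:2]*1000-p[:2];return np.c_[d@[c,s],d@[-s,c]]
P=W[box&(Z>.053)&(Z<.067)]
def res(p):
    q=loc(P,p);q=q[q[:,0]>-70] if 0 else q
    d=np.min(np.abs(np.c_[q[:,1]-88,q[:,1]+88,q[:,0]-78]),1);d[q[:,0]<-70]=0;return d
r=least_squares(res,[612,-18,.113],loss="soft_l1",f_scale=2);p=r.x;print("module",p,np.sort(res(p))[::60])
q=loc(P,p);print(q.min(0),q.max(0), "side means",q[(q[:,1]>70)&(q[:,0]>-60)&(q[:,0]<70),1].mean(),q[(q[:,1]<-70)&(q[:,0]>-60)&(q[:,0]<70),1].mean())
D=W[box&(Z>.07)];q=loc(D,p);print("door x by z")
for a in range(70,115,6):
    k=(D[:,2]*1000>=a)&(D[:,2]*1000<a+6)
    if k.sum(): print(a,k.sum(),q[k,0].mean().round(1),q[k,0].min().round(1),q[k,0].max().round(1))
print("door y",q[:,1].min(),q[:,1].max())
E
```

```text
module [ 6.15056772e+02 -1.88755837e+01  1.10624211e-01] [0.         0.38905345 1.04416404 1.64282578 2.14828042 2.75982027]
[-95.83573252 -90.88438908] [82.20454674 91.42306858] side means 87.85708377583532 -87.71471818867346
door x by z
70 6 -94.7 -95.2 -94.0
76 4 -94.0 -94.1 -93.9
82 1 -94.3 -94.3 -94.3
88 16 -94.9 -95.6 -94.2
94 9 -94.8 -95.7 -94.4
100 66 -89.4 -94.9 -82.7
106 171 -88.8 -94.9 -83.0
112 3 -90.5 -92.7 -87.2
door y -86.91390553967818 88.70168321412505
```

```bash
cat >> plan.py <<'E'
M=np.array([615.1,-18.9,.1106])
def mod(x,y,z,a=0):
    c,s=np.cos(M[2]),np.sin(M[2]);return (round(M[0]+c*x-s*y,1),round(M[1]+s*x+c*y,1),z,M[2]+a)
E
python3 -c "
from plan import *
plan(mod(-58,0,226),mod(-58,0,62),mod(-120,0,62),mod(-150,0,55))"
```

```text
t 0.1 tip [ 198.5 -485.7  226.1] yaw 0.388 F [ 0.1  0.5 -0.3] open 91.6 grip 0.0
  -> (np.float64(557.5), np.float64(-25.3), 226, np.float64(0.111)) [ 506.5 -290.4    0.6] roll 0.277
  -> (np.float64(557.5), np.float64(-25.3), 62, np.float64(0.111)) [ 506.4 -290.2  164.6] roll 0.277
  -> (np.float64(495.8), np.float64(-32.1), 62, np.float64(0.111)) [ 446.7 -307.2  164.6] roll 0.277
  -> (np.float64(466.0), np.float64(-35.5), 55, np.float64(0.111)) [ 417.9 -315.4  171.6] roll 0.277
```

```bash
python3 -m crank '[[-1,506,-290,0,0.277],[-1,506,-290,0,0.277],[-1,506,-290,0,0.277],[-1,506,-290,0,0.277],[-1,506,-290,0,0.277],[-1,506,-290,0,0.277],[-1,506,-290,0,0.277],[-1,506,-290,0,0.277],[-1,506,-290,0,0.277],[-1,506,-290,0,0.277],[-1,506,-290,0,0.277],[-1,506,-290,0,0.277]]' 40
python3 -c "
from plan import *
plan(mod(-58,0,226),mod(-58,0,62))"
```

```text
time: 1.1
tool_pos: [0.5042, -0.0933, 0.4045]
tool_rot: [-3.142, 0.0, 0.111]
contact_force: [1.1, -0.6, 0.4]
opening: 0.0163
grip_force: 0.0
t 1.1 tip [504.2 -93.3 226.5] yaw 0.111 F [ 1.1 -0.6  0.4] open 16.3 grip 0.0
  -> (np.float64(557.5), np.float64(-25.3), 226, np.float64(0.111)) [ 60.5 -61.6   0.5] roll 0.0
  -> (np.float64(557.5), np.float64(-25.3), 62, np.float64(0.111)) [ 60.6 -61.6 164.5] roll 0.0
```

```bash
python3 -m crank '[[-1,56,-54,0,0],[-1,56,-54,0,0],[-1,56,-54,0,0],[-1,56,-54,0,0]]' 40
python3 -c "
from plan import *
im,d,W=cam('top');save(im,'top1.png')
plan(mod(-58,0,62))"
```

```text
time: 1.43
tool_pos: [0.5538, -0.0337, 0.4038]
tool_rot: [-3.141, 0.002, 0.114]
contact_force: [-0.1, 0.8, 0.3]
opening: 0.0005
grip_force: 0.0
t 1.48 tip [552.8 -34.9 225.9] yaw 0.112 F [-0.6 -0.1 -0.1] open 0.3 grip 0.0
  -> (np.float64(557.5), np.float64(-25.3), 62, np.float64(0.111)) [  6.   -9.  163.9] roll 0.002
```

View pics/top1.png

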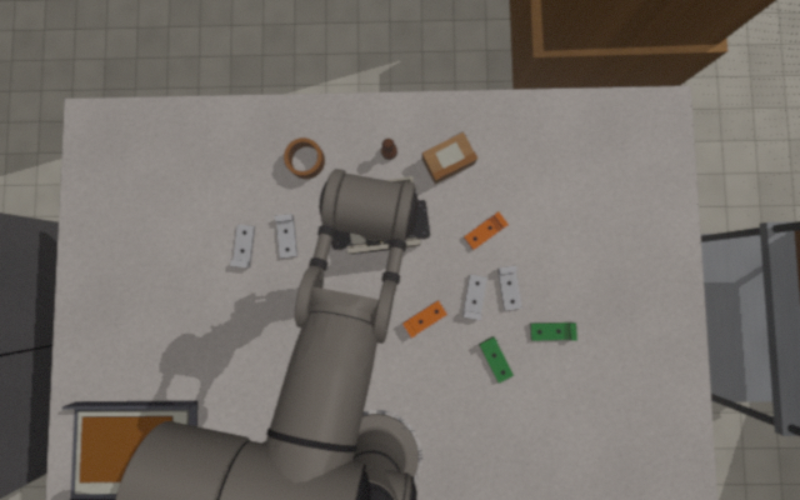

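No extra brackets show up where the arm was before, so four it is. Now I'll lower behind the door and pull.

```bash
python3 -m crank '[[-1,6,-9,0,0],[-1,6,-9,40,0],[-1,6,-9,80,0],[-1,6,-9,120,0],[-1,6,-9,150,0],[-1,6,-9,164,0],[-1,6,-9,164,0],[-1,6,-9,164,0]]'
python3 -c "
from plan import *
plan(mod(-58,0,62))"
python3 -m crank '[[-1,-6,0,0,0],[-1,-12,0,0,0],[-1,-18,0,0,0],[-1,-24,0,0,0],[-1,-30,0,0,0],[-1,-36,0,0,0],[-1,-42,0,0,0],[-1,-48,0,0,0],[-1,-54,0,0,0],[-1,-54,0,0,0]]'
```

```text
time: 2.15
tool_pos: [0.558, -0.0265, 0.2407]
tool_rot: [-3.141, 0.001, 0.109]
contact_force: [-0.0, -0.1, -0.2]
opening: 0.0001
grip_force: 0.0
t 2.15 tip [557.8 -26.5  62.7] yaw 0.109 F [-0.  -0.1 -0.2] open 0.1 grip 0.0
  -> (np.float64(557.5), np.float64(-25.3), 62, np.float64(0.111)) [-0.2 -1.2  0.7] roll -0.001
time: 2.98
tool_pos: [0.503, -0.0318, 0.2406]
tool_rot: [-3.141, 0.002, 0.111]
contact_force: [0.6, -1.2, 0.7]
opening: 0.0008
grip_force: 0.3
```

```bash
python3 -m crank '[[-1,-4,0,0,0],[-1,-8,0,0,0],[-1,-12,0,0,0],[-1,-16,0,0,0],[-1,-16,0,0,0]]'
python3 -m crank '[[-1,-3,0,0,0],[-1,-6,0,0,0],[-1,-6,0,0,0]]'
python3 -c "
from plan import *
im,d,W=cam('top');np.savez('t2.npz',im=im,W=W)
plan(mod(-58,0,62))
v,u=np.mgrid[:400,:640]
P=W[(u>262)&(u<345)&(v>190)&(v<230)]*1000
c,s=np.cos(M[2]),np.sin(M[2]);d=P[:,:2]-M[:2];q=np.c_[d@[c,s],d@[-s,c],P[:,2]]
for y0 in range(-90,90,20):
  k=(abs(q[:,1]-y0)<10)&(q[:,2]>35)&(q[:,2]<100)&(q[:,0]<-85)
  if k.sum()>3: print(y0,k.sum(),np.polyfit(q[k,0],q[k,2],1),q[k,0].min(),q[k,2].max())
"
```

```text
time: 3.4
tool_pos: [0.4876, -0.0336, 0.2405]
tool_rot: [-3.141, 0.002, 0.111]
contact_force: [0.3, -0.0, 0.8]
opening: 0.0004
grip_force: 0.3
time: 3.65
tool_pos: [0.4829, -0.0343, 0.2412]
tool_rot: [3.141, -0.003, 0.111]
contact_force: [4.0, 0.7, 0.8]
opening: 0.001
grip_force: 1.8
t 3.7 tip [483.3 -34.4  63.1] yaw 0.111 F [4.3 0.7 1.7] open 0.4 grip 1.9
  -> (np.float64(557.5), np.float64(-25.3), 62, np.float64(0.111)) [74.7 -0.8  1.3] roll 0.0
```

```bash
python3 -m crank '[[-1,-2,0,0,0],[-1,-4,0,0,0],[-1,-4,0,0,0],[-1,-4,0,0,0]]'
python3 -m crank '[[-1,-2,0,0,0],[-1,-4,0,0,0],[-1,-4,0,0,0],[-1,-4,0,0,0]]'
```

```text
time: 4.03
tool_pos: [0.4805, -0.0348, 0.2419]
tool_rot: [3.14, -0.008, 0.11]
contact_force: [8.5, 2.2, 2.7]
opening: 0.0007
grip_force: 4.2
time: 4.37
tool_pos: [0.4781, -0.0353, 0.2429]
tool_rot: [3.139, -0.013, 0.11]
contact_force: [15.5, 4.7, 2.6]
opening: 0.0005
grip_force: 6.5
```

```bash
python3 -m crank '[[-1,15,0,-10,0],[-1,20,0,-40,0],[-1,20,0,-70,0],[-1,20,0,-70,0]]'
python3 -c "
from plan import *
plan((570.1,232.4,120,.097),(570.1,232.4,3,.097))"
```

```text
time: 4.7
tool_pos: [0.4955, -0.0331, 0.3151]
tool_rot: [3.139, -0.006, 0.111]
contact_force: [1.7, -0.6, 0.4]
opening: 0.0001
grip_force: 0.0
t 4.7 tip [496.6 -33.4 137.1] yaw 0.111 F [ 1.7 -0.6  0.4] open 0.1 grip 0.0
  -> (570.1, 232.4, 120, 0.097) [ 102.4 -256.    17.1] roll 0.014
  -> (570.1, 232.4, 3, 0.097) [ 101.7 -256.3  134.1] roll 0.014
```

```bash
python3 -m crank '[[0.39,102,-256,0,0.014],[0.39,102,-256,0,0.014],[0.39,102,-256,0,0.014],[0.39,102,-256,0,0.014],[0.39,102,-256,0,0.014],[0.39,102,-256,0,0.014],[0.39,102,-256,0,0.014],[0.39,102,-256,0,0.014],[0.39,102,-256,0,0.014],[0.39,102,-256,0,0.014]]'
python3 - <<'E'
from plan import *
plan((570.1,232.4,3,.097))
im,d,W=cam('top');save(im,'top2.png')
v,u=np.mgrid[:400,:640]
P=W[(u>262)&(u<345)&(v>180)&(v<240)]*1000
c,s=np.cos(M[2]),np.sin(M[2]);d=P[:,:2]-M[:2];q=np.c_[d@[c,s],d@[-s,c],P[:,2]]
k=(abs(q[:,1])<80)&(q[:,2]>25)&(q[:,2]<100)&(q[:,0]<-95)
f=np.polyfit(q[k,0],q[k,2],1);print(k.sum(),f,"angle",np.arctan(-1/f[0]),q[k,0].min(),q[k,2].max())
E
```

```text
time: 5.53
tool_pos: [0.567, 0.232, 0.3097]
tool_rot: [3.14, 0.003, 0.097]
contact_force: [-0.8, 0.5, 0.0]
opening: 0.0614
grip_force: 0.0
t 5.53 tip [566.5 231.8 131.7] yaw 0.097 F [-0.8  0.5  0. ] open 61.4 grip 0.0
  -> (570.1, 232.4, 3, 0.097) [  4.   -0.4 128.7] roll -0.0
1003 [ -0.78980493 -52.03321625] angle 0.9023028815771715 -162.41326899228105 76.40480189993488
```

View pics/top2.png

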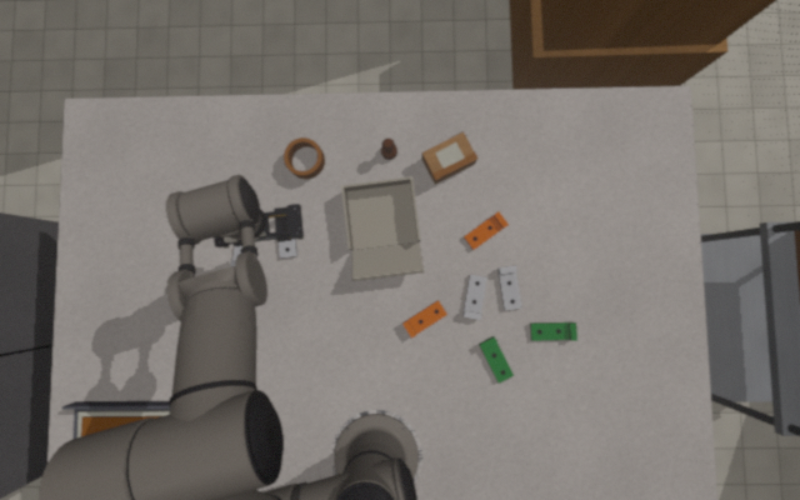

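```bash
python3 -m crank '[[0.39,3,0,40,0],[0.39,3,0,80,0],[0.39,3,0,110,0],[0.39,3,0,124,0],[0.39,3,0,128,0],[0.39,3,0,128,0],[-1,3,0,128,0],[-1,3,0,128,0],[-1,3,0,128,0],[-1,3,0,128,0],[-1,3,0,128,0]]' 55
python3 -c "
from plan import *
plan(mod(0,15,120,np.pi/2))"
```

```text
time: 6.5
tool_pos: [0.571, 0.233, 0.1842]
tool_rot: [3.141, -0.002, 0.097]
contact_force: [-1.0, -1.3, 6.4]
opening: 0.0434
grip_force: 55.0
t 6.5 tip [571.4 233.    6.2] yaw 0.097 F [-1.  -1.3  6.4] open 43.4 grip 55.0
  -> (np.float64(613.4), np.float64(-4.0), 120, np.float64(1.681)) [  19.1  240.  -113.7] roll -1.585
```

```bash
python3 -m crank '[[-1,0,0,-40,0],[-1,0,0,-80,0],[-1,0,0,-114,0],[-1,19,240,-114,-1.585],[-1,19,240,-114,-1.585],[-1,19,240,-114,-1.585],[-1,19,240,-114,-1.585],[-1,19,240,-114,-1.585],[-1,19,240,-114,-1.585],[-1,19,240,-114,-1.585],[-1,19,240,-114,-1.585],[-1,19,240,-114,-1.585]]'
python3 -c "
from plan import *
plan(mod(0,15,120,np.pi/2))"
```

```text
time: 7.5
tool_pos: [0.6125, -0.0052, 0.2965]
tool_rot: [-3.141, 0.0, 1.186]
contact_force: [-0.9, 0.2, -2.3]
opening: 0.0429
grip_force: 55.0
t 7.5 tip [612.4  -5.2 118.5] yaw 1.186 F [-0.9  0.2 -2.3] open 42.9 grip 55.0
  -> (np.float64(613.4), np.float64(-4.0), 120, np.float64(1.681)) [ 1.5  0.5 -1.5] roll -0.495
```

```bash
python3 -m crank '[[-1,1,0,0,-0.495],[-1,1,0,0,-0.495],[-1,1,0,0,-0.495],[-1,1,0,0,-0.495],[-1,1,0,0,-0.495],[-1,1,0,0,-0.495]]'
python3 -c "
from plan import *
plan(mod(0,15,12.5,np.pi/2),mod(0,15,120,np.pi/2))
for n in ['side','top']:
  im,d,W=cam(n);np.savez('h1'+n,im=im,W=W)
  if n=='side': save(im[150:300,180:420],'side1.png',2.5)
"
```

```text
time: 8.0
tool_pos: [0.6129, -0.0029, 0.2966]
tool_rot: [-3.141, -0.0, 1.674]
contact_force: [-0.5, -0.5, -2.4]
opening: 0.0429
grip_force: 55.0
t 8.0 tip [612.8  -2.9 118.6] yaw 1.674 F [-0.5 -0.5 -2.4] open 42.9 grip 55.0
  -> (np.float64(613.4), np.float64(-4.0), 12.5, np.float64(1.681)) [ -1.2   0.5 106.1] roll -0.008
  -> (np.float64(613.4), np.float64(-4.0), 120, np.float64(1.681)) [-1.2  0.4 -1.4] roll -0.008
```

View pics/side1.png

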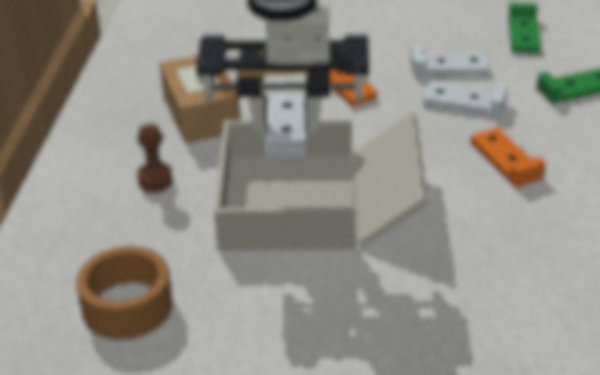

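Bracket is held level, heel toward +y (crop ~(285,140)), and the door is fully down. Now I'll lower it.

```bash
python3 -m crank '[[-1,-1,0.5,35,-0.007],[-1,-1,0.5,65,-0.007],[-1,-1,0.5,90,-0.007],[-1,-1,0.5,98,-0.007],[-1,-1,0.5,102,-0.007],[-1,-1,0.5,104,-0.007],[-1,-1,0.5,105,-0.007],[-1,-1,0.5,105,-0.007]]'
python3 -c "
from plan import *
plan(mod(0,15,12.5,np.pi/2))"
```

```text
time: 8.77
tool_pos: [0.6142, -0.004, 0.1931]
tool_rot: [3.139, 0.001, 1.684]
contact_force: [0.6, 0.1, -2.0]
opening: 0.0428
grip_force: 55.0
t 8.77 tip [614.6  -4.1  15.1] yaw 1.684 F [ 0.6  0.1 -2. ] open 42.8 grip 55.0
  -> (np.float64(613.4), np.float64(-4.0), 12.5, np.float64(1.681)) [ 0.3 -1.2  2.6] roll 0.003
```

```bash
python3 -m crank '[[-1,0,-1,1,0],[-1,0,-1,2,0],[-1,0,-1,2.5,0],[-1,0,-1,2.5,0]]'
python3 -m crank '[[-1,0,0,0.5,0],[-1,0,0,1,0],[-1,0,0,1,0]]'
```

```text
time: 9.1
tool_pos: [0.6128, -0.0041, 0.1902]
tool_rot: [3.14, 0.0, 1.684]
contact_force: [-1.3, -0.6, 4.6]
opening: 0.0434
grip_force: 55.0
time: 9.35
tool_pos: [0.6128, -0.0041, 0.1902]
tool_rot: [3.14, 0.001, 1.684]
contact_force: [-4.2, 0.5, 12.1]
opening: 0.0434
grip_force: 55.0
```

```bash
python3 -m crank '[[0.39,0,0,-1,0],[0.39,0,0,-1,0],[0.39,0,0,-1,0],[0.39,0,0,-35,0],[0.39,0,0,-75,0],[0.39,0,0,-110,0],[0.39,0,0,-110,0]]'
python3 -c "
from plan import *
plan((405.9,-258.6,110,-.2),(405.9,-258.6,4,-.2))"
```

```text
time: 9.93
tool_pos: [0.6144, -0.0042, 0.3057]
tool_rot: [3.129, 0.003, 1.684]
contact_force: [1.5, -0.2, 0.7]
opening: 0.0637
grip_force: 0.0
t 9.93 tip [616.7  -4.5 127.7] yaw 1.684 F [ 1.5 -0.2  0.7] open 63.7 grip 0.0
  -> (405.9, -258.6, 110, -0.2) [-228.5 -238.5   15.4] roll 1.884
  -> (405.9, -258.6, 4, -0.2) [-228.1 -239.8  121.4] roll 1.884
```

```bash
python3 -m crank '[[0.39,-240,-231,10,1.884],[0.39,-240,-231,10,1.884],[0.39,-240,-231,10,1.884],[0.39,-240,-231,10,1.884],[0.39,-240,-231,10,1.884],[0.39,-240,-231,10,1.884],[0.39,-240,-231,10,1.884],[0.39,-240,-231,10,1.884],[0.39,-240,-231,10,1.884],[0.39,-240,-231,10,1.884],[0.39,-240,-231,10,1.884],[0.39,-240,-231,10,1.884]]'
python3 - <<'E'
from plan import *
plan((394,-256.2,110,-.2),(394,-256.2,4,-.2))
im,d,W=cam('top');np.savez('t3.npz',im=im,W=W)
Q=W.reshape(-1,3)*1000;c,s=np.cos(M[2]),np.sin(M[2]);d=Q[:,:2]-M[:2];q=np.c_[d@[c,s],d@[-s,c],Q[:,2]]
k=(abs(q[:,0])<65)&(abs(q[:,1])<75)&(q[:,2]>13)&(q[:,2]<50);B=q[k].astype(np.float32)
print(k.sum(),cv2.minAreaRect(B[:,:2]));h=B[B[:,2]>28];print("heel",len(h),h[:,1].min(),h[:,1].max(),np.median(h[:,2]),np.median(B[B[:,2]<26,2]))
E
```

```text
time: 10.93
tool_pos: [0.41, -0.2692, 0.2879]
tool_rot: [-3.142, 0.0, 0.177]
contact_force: [-0.1, 0.0, -0.4]
opening: 0.0635
grip_force: 0.0
t 10.93 tip [ 410.  -269.2  109.9] yaw 0.177 F [-0.1  0.  -0.4] open 63.5 grip 0.0
  -> (394, -256.2, 110, -0.2) [-13.5 -15.7  -0.1] roll 0.377
  -> (394, -256.2, 4, -0.2) [-13.5 -15.7 105.9] roll 0.377Traceback (most recent call last):
  File "<stdin>", line 6, in <module>
cv2.error: OpenCV(4.12.0) /io/opencv/modules/imgproc/src/convhull.cpp:143: error: (-215:Assertion failed) total >= 0 && (depth == CV_32F || depth == CV_32S) in function 'convexHull'
```

```bash
python3 -m crank '[[0.39,-13.5,-15.7,0,0.377],[0.39,-13.5,-15.7,0,0.377],[0.39,-13.5,-15.7,0,0.377],[0.39,-13.5,-15.7,0,0.377],[0.39,-13.5,-15.7,0,0.377]]'
cat >> plan.py <<'E'
def pile(npz=None,zlo=13):
    if npz: W=np.load(npz)["W"]
    else: im,_,W=cam("top")
    Q=W.reshape(-1,3)*1000;c,s=np.cos(M[2]),np.sin(M[2]);d=Q[:,:2]-M[:2];q=np.c_[d@[c,s],d@[-s,c],Q[:,2]]
    k=(abs(q[:,0])<65)&(abs(q[:,1])<75)&(q[:,2]>zlo)&(q[:,2]<120);B=np.ascontiguousarray(q[k],np.float32)
    print("pile",len(B),cv2.minAreaRect(np.ascontiguousarray(B[:,:2])))
    for y in range(-72,76,8):
        b=B[abs(B[:,1]-y)<4]
        if len(b)>2: print("  y",y,"n",len(b),"z",np.median(b[:,2]).round(1),"x",b[:,0].min().round(1),b[:,0].max().round(1))
    return B
E
python3 - <<'E'
from plan import *
plan((394,-256.2,4,-.2))
pile('t3.npz')
E
```

```text
time: 11.4
tool_pos: [0.3943, -0.2558, 0.2881]
tool_rot: [3.141, -0.0, -0.187]
contact_force: [0.1, 0.6, -0.3]
opening: 0.0637
grip_force: 0.0
t 11.4 tip [ 394.3 -255.8  110.1] yaw -0.187 F [ 0.1  0.6 -0.3] open 63.7 grip 0.0
  -> (394, -256.2, 4, -0.2) [ -0.2   0.4 106.1] roll 0.013
pile 468 ((-6.68693733215332, 12.233123779296875), (57.83503723144531, 116.97932434082031), 2.4570014476776123)
  y -48 n 9 z 18.8 x -22.6 12.8
  y -40 n 34 z 20.3 x -23.1 20.9
  y -32 n 34 z 19.4 x -21.7 18.1
  y -24 n 31 z 20.0 x -23.2 19.0
  y -16 n 37 z 19.8 x -22.9 19.9
  y -8 n 30 z 19.5 x -23.4 17.2
  y 0 n 34 z 20.3 x -21.2 19.1
  y 8 n 32 z 19.7 x -23.5 19.8
  y 16 n 34 z 20.5 x -22.5 20.2
  y 24 n 31 z 19.4 x -21.9 19.1
  y 32 n 35 z 19.6 x -23.6 20.1
  y 40 n 34 z 20.4 x -22.7 21.1
  y 48 n 38 z 28.4 x -22.9 19.7
  y 56 n 36 z 33.0 x -23.6 20.3
  y 64 n 18 z 33.4 x -23.8 18.3
```

```bash
python3 -m crank '[[0.39,0,0.4,40,0.013],[0.39,0,0.4,75,0.013],[0.39,0,0.4,95,0.013],[0.39,0,0.4,104,0.013],[0.39,0,0.4,104,0.013],[0.39,0,0.4,104,0.013],[-1,0,0.4,104,0.013],[-1,0,0.4,104,0.013],[-1,0,0.4,104,0.013],[-1,0,0.4,104,0.013],[-1,0,0.4,104,0.013]]' 55
python3 - <<'E'
from plan import *
plan(mod(0,-15,140,np.pi/2))
B=pile('t3.npz');b=B[(abs(B[:,0]+1)<18)&(abs(B[:,1]-8)<70)]
for x in range(-16,16,4):
    k=b[abs(b[:,0]-x)<2];print(x,k[:,1].min(),k[:,1].max(),k[:,1].mean())
E
```

```text
time: 12.32
tool_pos: [0.3944, -0.2564, 0.1852]
tool_rot: [3.14, -0.002, -0.205]
contact_force: [0.1, 0.0, 7.1]
opening: 0.0433
grip_force: 55.0
t 12.32 tip [ 394.7 -256.7    7.2] yaw -0.205 F [0.1 0.  7.1] open 43.3 grip 55.0
  -> (np.float64(616.8), np.float64(-33.8), 140, np.float64(1.681)) [ 172.3 -263.3 -132.8] roll -1.887
pile 468 ((-6.68693733215332, 12.233123779296875), (57.83503723144531, 116.97932434082031), 2.4570014476776123)
  y -48 n 9 z 18.8 x -22.6 12.8
  y -40 n 34 z 20.3 x -23.1 20.9
  y -32 n 34 z 19.4 x -21.7 18.1
  y -24 n 31 z 20.0 x -23.2 19.0
  y -16 n 37 z 19.8 x -22.9 19.9
  y -8 n 30 z 19.5 x -23.4 17.2
  y 0 n 34 z 20.3 x -21.2 19.1
  y 8 n 32 z 19.7 x -23.5 19.8
  y 16 n 34 z 20.5 x -22.5 20.2
  y 24 n 31 z 19.4 x -21.9 19.1
  y 32 n 35 z 19.6 x -23.6 20.1
  y 40 n 34 z 20.4 x -22.7 21.1
  y 48 n 38 z 28.4 x -22.9 19.7
  y 56 n 36 z 33.0 x -23.6 20.3
  y 64 n 18 z 33.4 x -23.8 18.3
-16 -45.083523 61.602077 8.326711
-12 -45.872166 60.868607 4.825769
-8 -43.061268 63.628983 11.747017
-4 -43.431747 63.225792 9.803553
0 -43.88345 63.095146 10.627307
4 -44.248604 62.023815 10.473761
8 -44.677437 61.541237 10.426989
12 -45.472435 61.286587 5.636079
```

```bash
python3 -m crank '[[-1,0,0,-40,0],[-1,0,0,-80,0],[-1,0,0,-120,0],[-1,172,-263,-133,-1.887],[-1,172,-263,-133,-1.887],[-1,172,-263,-133,-1.887],[-1,172,-263,-133,-1.887],[-1,172,-263,-133,-1.887],[-1,172,-263,-133,-1.887],[-1,172,-263,-133,-1.887],[-1,172,-263,-133,-1.887],[-1,172,-263,-133,-1.887]]'
python3 -c "
from plan import *
plan(mod(-.6,-15.5,140,1.573))"
```

```text
time: 13.32
tool_pos: [0.6184, -0.0298, 0.3169]
tool_rot: [3.141, -0.002, 0.93]
contact_force: [-1.2, -1.0, -1.4]
opening: 0.0429
grip_force: 55.0
t 13.32 tip [618.8 -29.5 138.9] yaw 0.931 F [-1.2 -1.  -1.4] open 42.9 grip 55.0
  -> (np.float64(616.2), np.float64(-34.4), 140, np.float64(1.684)) [-5.4  0.8 -1.1] roll -0.753
```

```bash
python3 -m crank '[[-1,-4,0,0,-0.753],[-1,-4,0,0,-0.753],[-1,-4,0,0,-0.753],[-1,-4,0,0,-0.753],[-1,-4,0,0,-0.753],[-1,-4,0,0,-0.753],[-1,-4,0,0,-0.753],[-1,-4,0,0,-0.753],[-1,-4,0,0,-0.753]]'
python3 -c "
from plan import *
plan(mod(-.6,-15.5,27,1.573))
B=pile()
"
```

```text
time: 14.07
tool_pos: [0.6136, -0.037, 0.317]
tool_rot: [-3.141, -0.0, 1.669]
contact_force: [-0.5, -0.2, -1.6]
opening: 0.0429
grip_force: 55.0
t 14.07 tip [613.6 -37.  139. ] yaw 1.669 F [-0.5 -0.2 -1.6] open 42.9 grip 55.0
  -> (np.float64(616.2), np.float64(-34.4), 27, np.float64(1.684)) [  2.3   2.9 112. ] roll -0.015
pile 62 ((-1.6632518768310547, 50.560909271240234), (43.947265625, 26.33185386657715), 0.3937750458717346)
  y 40 n 7 z 20.2 x -22.9 -12.6
  y 48 n 12 z 30.5 x -22.6 -12.0
  y 56 n 25 z 34.3 x -23.7 20.3
  y 64 n 18 z 33.8 x -23.2 18.1
```

```bash
python3 -m crank '[[-1,2,3,20,-0.015],[-1,2,3,50,-0.015],[-1,2,3,75,-0.015],[-1,2,3,84,-0.015],[-1,2,3,84,-0.015],[-1,2,3,84,-0.015]]'
python3 - <<'E'
from plan import *
plan(mod(-.6,-15.5,27,1.573))
im,d,W=cam('top');np.savez('t4.npz',im=im,W=W)
B=pile('t4.npz')
for x in range(-18,19,6):
    b=B[abs(B[:,0]-x)<3];print(x,b[b[:,1].argsort()][:, 1:].round(0).tolist()[::2])
im,d,W=cam('side');save(im[150:300,180:420],'side2.png',3)
E
```

```text
time: 14.62
tool_pos: [0.6168, -0.0348, 0.2337]
tool_rot: [3.141, 0.0, 1.687]
contact_force: [0.5, 0.4, -2.3]
opening: 0.0431
grip_force: 55.0
t 14.62 tip [616.9 -34.8  55.7] yaw 1.686 F [ 0.5  0.4 -2.3] open 43.1 grip 55.0
  -> (np.float64(616.2), np.float64(-34.4), 27, np.float64(1.684)) [ 0.5 -0.6 28.7] roll 0.003
pile 121 ((-1.6090736389160156, 48.84131622314453), (44.541831970214844, 29.446640014648438), 0.26771271228790283)
  y 32 n 8 z 61.6 x -23.6 9.7
  y 40 n 34 z 61.7 x -23.9 14.2
  y 48 n 26 z 36.2 x -22.8 19.3
  y 56 n 35 z 34.5 x -23.3 20.6
  y 64 n 18 z 34.0 x -23.9 17.6
-18 [[36.0, 63.0], [39.0, 63.0], [42.0, 63.0], [46.0, 59.0], [49.0, 36.0], [52.0, 34.0], [56.0, 30.0], [58.0, 34.0]]
-12 [[35.0, 62.0], [39.0, 62.0], [42.0, 63.0], [45.0, 60.0], [51.0, 33.0], [54.0, 33.0], [61.0, 32.0]]
-6 [[35.0, 57.0], [38.0, 62.0], [42.0, 60.0], [44.0, 63.0], [53.0, 36.0], [57.0, 34.0], [60.0, 32.0], [63.0, 33.0]]
0 [[34.0, 61.0], [37.0, 61.0], [40.0, 61.0], [43.0, 62.0], [46.0, 63.0], [50.0, 33.0], [53.0, 36.0], [57.0, 32.0], [59.0, 37.0], [63.0, 33.0]]
6 [[36.0, 63.0], [40.0, 62.0], [43.0, 61.0], [46.0, 67.0], [52.0, 31.0], [55.0, 40.0], [58.0, 36.0], [61.0, 37.0]]
12 [[36.0, 65.0], [39.0, 65.0], [42.0, 60.0], [46.0, 59.0], [52.0, 31.0], [55.0, 31.0], [58.0, 35.0], [61.0, 32.0]]
18 [[51.0, 35.0], [54.0, 35.0], [57.0, 32.0], [61.0, 35.0]]
```

View pics/side2.png

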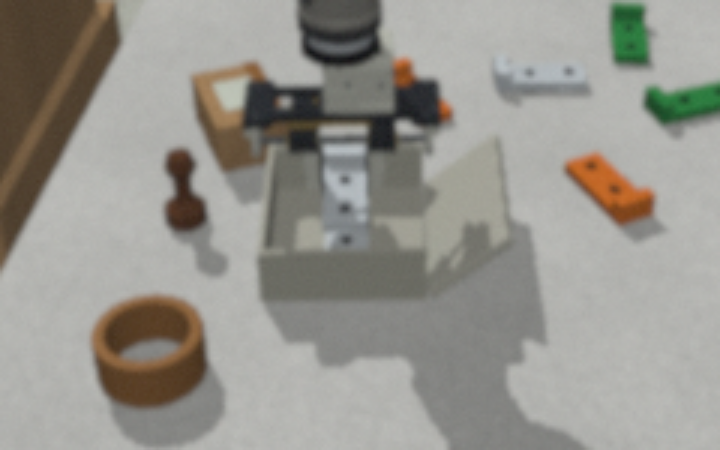

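```bash
python3 -m crank '[[-1,0,-0.6,8,0],[-1,0,-0.6,16,0],[-1,0,-0.6,22,0],[-1,0,-0.6,25,0],[-1,0,-0.6,26,0],[-1,0,-0.6,26,0]]'
python3 -m crank '[[-1,0,0,0.7,0],[-1,0,0,1.5,0],[-1,0,0,2,0],[-1,0,0,2,0]]'
python3 -c "
from plan import *
plan(mod(-.6,-15.5,27,1.573))"
```

```text
time: 15.22
tool_pos: [0.6158, -0.0348, 0.2067]
tool_rot: [-3.141, -0.0, 1.687]
contact_force: [0.5, -0.2, -1.6]
opening: 0.043
grip_force: 55.0
time: 15.55
tool_pos: [0.616, -0.0348, 0.2054]
tool_rot: [3.141, 0.0, 1.687]
contact_force: [-0.0, 0.2, -2.0]
opening: 0.043
grip_force: 55.0
t 15.55 tip [616.1 -34.8  27.4] yaw 1.687 F [-0.   0.2 -2. ] open 43.0 grip 55.0
  -> (np.float64(616.2), np.float64(-34.4), 27, np.float64(1.684)) [0.4 0.2 0.4] roll 0.004
```

```bash
python3 -m crank '[[-1,0,0,0.6,0],[-1,0,0,1.2,0],[-1,0,0,1.2,0]]'
python3 -m crank '[[-1,0,0,0.4,0],[-1,0,0,0.8,0],[-1,0,0,0.8,0]]'
```

```text
time: 15.8
tool_pos: [0.616, -0.0348, 0.2053]
tool_rot: [3.141, 0.0, 1.688]
contact_force: [-2.9, -0.1, 6.6]
opening: 0.0427
grip_force: 55.0
time: 16.05
tool_pos: [0.6159, -0.0347, 0.2052]
tool_rot: [3.141, 0.001, 1.688]
contact_force: [-5.1, 0.4, 11.9]
opening: 0.043
grip_force: 55.0
```

```bash
python3 -m crank '[[0.39,0,0,-1.5,0],[0.39,0,0,-1.5,0],[0.39,0,0,-1.5,0],[0.39,0,0,-35,0],[0.39,0,0,-75,0],[0.39,0,0,-100,0],[0.39,0,0,-100,0]]'
python3 -c "
from plan import *
plan((427.7,-344.5,120,.138))"
```

```text
time: 16.63
tool_pos: [0.6174, -0.035, 0.3094]
tool_rot: [3.131, 0.003, 1.687]
contact_force: [0.9, 0.5, 0.4]
opening: 0.0637
grip_force: 0.0
t 16.63 tip [619.3 -35.3 131.4] yaw 1.687 F [0.9 0.5 0.4] open 63.7 grip 0.0
  -> (427.7, -344.5, 120, 0.138) [-284.7 -226.4   10. ] roll 1.549
```

```bash
python3 -m crank '[[0.39,-285,-228,10,1.549],[0.39,-285,-228,10,1.549],[0.39,-285,-228,10,1.549],[0.39,-285,-228,10,1.549],[0.39,-285,-228,10,1.549],[0.39,-285,-228,10,1.549],[0.39,-285,-228,10,1.549],[0.39,-285,-228,10,1.549],[0.39,-285,-228,10,1.549],[0.39,-285,-228,10,1.549],[0.39,-285,-228,10,1.549],[0.39,-285,-228,10,1.549]]'
python3 -m crank '[[0.39,0,0,0,0.13],[0.39,0,0,0,0.13],[0.39,0,0,0,0.13]]'
python3 -c "
from plan import *
im,d,W=cam('top');np.savez('t5.npz',im=im,W=W)
pile('t5.npz',zlo=14)
plan((427.7,-344.5,4.5,.138))"
```

```text
time: 17.63
tool_pos: [0.422, -0.3452, 0.2925]
tool_rot: [-3.141, 0.0, 0.179]
contact_force: [0.0, -0.3, -0.1]
opening: 0.0637
grip_force: 0.0
time: 17.88
tool_pos: [0.4226, -0.3443, 0.2928]
tool_rot: [-3.141, 0.0, 0.061]
contact_force: [0.1, -0.5, -0.5]
opening: 0.0637
grip_force: 0.0
pile 563 ((-1.8021678924560547, 0.6022605895996094), (45.803470611572266, 126.99834442138672), 0.8179175853729248)
  y -64 n 14 z 47.6 x -22.8 15.6
  y -56 n 38 z 47.1 x -22.6 21.0
  y -48 n 36 z 45.1 x -23.3 20.9
  y -40 n 35 z 32.6 x -23.6 21.7
  y -32 n 36 z 33.7 x -23.1 19.0
  y -24 n 36 z 35.2 x -23.5 20.2
  y -16 n 35 z 33.6 x -23.3 18.0
  y -8 n 35 z 33.8 x -23.6 18.9
  y 0 n 35 z 33.6 x -23.1 19.9
  y 8 n 33 z 34.1 x -23.8 17.5
  y 16 n 37 z 33.5 x -23.9 19.0
  y 24 n 34 z 33.6 x -23.3 19.6
  y 32 n 37 z 34.7 x -24.6 17.9
  y 40 n 34 z 34.1 x -25.2 18.8
  y 48 n 36 z 34.1 x -23.9 19.3
  y 56 n 36 z 33.8 x -24.2 20.3
  y 64 n 16 z 33.6 x -23.6 18.1
t 17.93 tip [ 422.6 -344.3  114.9] yaw 0.061 F [0.3 0.3 0.2] open 63.8 grip 0.0
  -> (427.7, -344.5, 4.5, 0.138) [  5.1   0.6 110.4] roll -0.077
```

```bash
python3 -m crank '[[0.39,5,0.6,40,-0.077],[0.39,5,0.6,75,-0.077],[0.39,5,0.6,95,-0.077],[0.39,5,0.6,108,-0.077],[0.39,5,0.6,109,-0.077],[0.39,5,0.6,109,-0.077],[-1,5,0.6,109,-0.077],[-1,5,0.6,109,-0.077],[-1,5,0.6,109,-0.077],[-1,5,0.6,109,-0.077],[-1,5,0.6,109,-0.077]]' 55
python3 -c "
from plan import *
plan(mod(-.6,15,150,1.575))"
```

```text
time: 18.85
tool_pos: [0.428, -0.3452, 0.1854]
tool_rot: [3.139, -0.002, 0.135]
contact_force: [0.2, -1.3, 5.4]
opening: 0.0432
grip_force: 55.0
t 18.85 tip [ 428.4 -345.6    7.4] yaw 0.135 F [ 0.2 -1.3  5.4] open 43.2 grip 55.0
  -> (np.float64(612.8), np.float64(-4.1), 150, np.float64(1.686)) [ 228.8 -313.3 -143. ] roll -1.551
```

```bash
python3 -m crank '[[-1,0,0,-40,0],[-1,0,0,-80,0],[-1,0,0,-120,0],[-1,229,-313,-143,-1.551],[-1,229,-313,-143,-1.551],[-1,229,-313,-143,-1.551],[-1,229,-313,-143,-1.551],[-1,229,-313,-143,-1.551],[-1,229,-313,-143,-1.551],[-1,229,-313,-143,-1.551],[-1,229,-313,-143,-1.551],[-1,229,-313,-143,-1.551]]'
python3 -c "
from plan import *
plan(mod(-.6,15,150,1.575))"
```

```text
time: 19.85
tool_pos: [0.6064, -0.0135, 0.3261]
tool_rot: [-3.14, 0.0, 1.266]
contact_force: [0.7, -1.2, -2.9]
opening: 0.0433
grip_force: 55.0
t 19.85 tip [606.1 -13.5 148.1] yaw 1.266 F [ 0.7 -1.2 -2.9] open 43.3 grip 55.0
  -> (np.float64(612.8), np.float64(-4.1), 150, np.float64(1.686)) [10.9  3.5 -1.9] roll -0.42
```

```bash
python3 -m crank '[[-1,8,3,0,-0.43],[-1,8,3,0,-0.43],[-1,8,3,0,-0.43],[-1,8,3,0,-0.43],[-1,8,3,0,-0.43],[-1,8,3,40,-0.43],[-1,8,3,70,-0.43],[-1,8,3,80,-0.43],[-1,8,3,80,-0.43],[-1,8,3,80,-0.43]]'
python3 - <<'E'
from plan import *
plan(mod(-.6,15,41,1.575))
im,d,W=cam('top');np.savez('t6.npz',im=im,W=W)
B=pile('t6.npz')
for x in range(-18,19,6):
    b=B[(abs(B[:,0]-x)<3)&(B[:,1]<-10)];print(x,b[b[:,1].argsort()][:, 1:].round(0).tolist())
E
```

```text
time: 20.68
tool_pos: [0.6118, -0.0091, 0.2468]
tool_rot: [-3.141, -0.0, 1.688]
contact_force: [0.9, -0.3, -2.0]
opening: 0.043
grip_force: 55.0
t 20.68 tip [611.8  -9.1  68.8] yaw 1.688 F [ 0.9 -0.3 -2. ] open 43.0 grip 55.0
  -> (np.float64(612.8), np.float64(-4.1), 41, np.float64(1.686)) [ 4.8  1.6 27.8] roll 0.003
pile 120 ((-8.87254524230957, -52.22992706298828), (29.838035583496094, 54.7388916015625), 56.42849349975586)
  y -64 n 14 z 45.9 x -22.9 16.5
  y -56 n 38 z 48.0 x -23.1 20.1
  y -48 n 31 z 74.0 x -24.7 7.5
  y -40 n 24 z 74.1 x -23.9 -1.7
  y -32 n 11 z 67.0 x -25.0 -13.3
-18 [[-62.0, 46.0], [-61.0, 47.0], [-59.0, 49.0], [-58.0, 49.0], [-55.0, 48.0], [-55.0, 53.0], [-52.0, 51.0], [-52.0, 44.0], [-50.0, 74.0], [-49.0, 72.0], [-47.0, 76.0], [-46.0, 74.0], [-43.0, 76.0], [-43.0, 75.0], [-40.0, 77.0], [-40.0, 74.0], [-37.0, 75.0], [-37.0, 74.0], [-34.0, 77.0], [-34.0, 76.0]]
-12 [[-63.0, 46.0], [-62.0, 44.0], [-59.0, 48.0], [-59.0, 44.0], [-56.0, 49.0], [-56.0, 47.0], [-53.0, 51.0], [-53.0, 46.0], [-47.0, 80.0], [-44.0, 74.0], [-44.0, 78.0], [-41.0, 73.0], [-40.0, 75.0], 
[... 157 characters left out ...]
0.0, 46.0], [-48.0, 76.0], [-47.0, 75.0], [-45.0, 78.0], [-44.0, 74.0], [-42.0, 74.0], [-41.0, 71.0], [-39.0, 79.0], [-38.0, 77.0]]
0 [[-61.0, 47.0], [-60.0, 42.0], [-57.0, 49.0], [-54.0, 52.0], [-51.0, 48.0], [-51.0, 48.0], [-49.0, 77.0], [-48.0, 77.0], [-45.0, 73.0], [-45.0, 76.0], [-42.0, 74.0]]
6 [[-61.0, 46.0], [-61.0, 45.0], [-58.0, 49.0], [-58.0, 50.0], [-55.0, 46.0], [-55.0, 46.0], [-52.0, 48.0], [-52.0, 46.0], [-49.0, 75.0], [-49.0, 75.0], [-46.0, 73.0]]
12 [[-62.0, 50.0], [-62.0, 46.0], [-59.0, 47.0], [-59.0, 46.0], [-56.0, 48.0], [-56.0, 46.0], [-53.0, 48.0], [-52.0, 44.0]]
18 [[-63.0, 44.0], [-60.0, 51.0], [-59.0, 48.0], [-57.0, 46.0], [-56.0, 44.0], [-54.0, 49.0], [-53.0, 50.0]]
```

```bash
python3 -m crank '[[-1,5,1.6,0,0.003],[-1,5,1.6,0,0.003],[-1,5,1.6,10,0.003],[-1,5,1.6,18,0.003],[-1,5,1.6,23,0.003],[-1,5,1.6,24.5,0.003],[-1,5,1.6,24.5,0.003]]'
python3 -c "
from plan import *
plan(mod(-.6,15,41,1.575))"
```

```text
time: 21.32
tool_pos: [0.6123, -0.0039, 0.2209]
tool_rot: [-3.14, -0.0, 1.686]
contact_force: [0.0, -0.7, -3.4]
opening: 0.0429
grip_force: 55.0
t 21.32 tip [611.9  -3.8  42.9] yaw 1.686 F [ 0.  -0.7 -3.4] open 42.9 grip 55.0
  -> (np.float64(612.8), np.float64(-4.1), 41, np.float64(1.686)) [-0.4  0.8  1.9] roll 0.001
```

```bash
python3 -m crank '[[-1,0,0.8,0.7,0],[-1,0,0.8,1.4,0],[-1,0,0.8,2,0],[-1,0,0.8,2,0]]'
python3 -m crank '[[-1,0,0,0.4,0],[-1,0,0,0.8,0],[-1,0,0,0.8,0]]'
```

```text
time: 21.65
tool_pos: [0.6134, -0.0038, 0.22]
tool_rot: [3.141, 0.0, 1.686]
contact_force: [-0.2, -0.4, -2.8]
opening: 0.0432
grip_force: 55.0
time: 21.9
tool_pos: [0.6134, -0.0037, 0.2195]
tool_rot: [3.141, 0.0, 1.686]
contact_force: [0.0, 0.7, 0.3]
opening: 0.0431
grip_force: 55.0
```

```bash
python3 -m crank '[[-1,0,0,0.4,0],[-1,0,0,0.8,0],[-1,0,0,0.8,0]]'
python3 -m crank '[[0.39,0,0,-1.5,0],[0.39,0,0,-1.5,0],[0.39,0,0,-1.5,0],[0.39,0,0,-35,0],[0.39,0,0,-75,0],[0.39,0,0,-90,0],[0.39,0,0,-90,0]]'
python3 -c "
from plan import *
plan((533.6,345.5,120,-.112))"
```

```text
time: 22.15
tool_pos: [0.6133, -0.0037, 0.2194]
tool_rot: [3.141, 0.0, 1.686]
contact_force: [-4.1, 0.3, 5.9]
opening: 0.0432
grip_force: 55.0
time: 22.73
tool_pos: [0.6145, -0.0038, 0.3132]
tool_rot: [3.133, 0.002, 1.686]
contact_force: [0.1, 0.4, -0.6]
opening: 0.0637
grip_force: 0.0
t 22.73 tip [616.1  -4.  135.2] yaw 1.686 F [ 0.1  0.4 -0.6] open 63.7 grip 0.0
  -> (533.6, 345.5, 120, -0.112) [356.7 -41.7  14. ] roll 1.798
```

```bash
python3 -m crank '[[0.39,357,-42,0,1.798],[0.39,357,-42,0,1.798],[0.39,357,-42,0,1.798],[0.39,357,-42,0,1.798],[0.39,357,-42,0,1.798],[0.39,357,-42,0,1.798],[0.39,357,-42,0,1.798],[0.39,357,-42,0,1.798],[0.39,357,-42,0,1.798],[0.39,357,-42,0,1.798],[0.39,357,-42,0,1.798],[0.39,357,-42,0,1.798]]'
python3 -c "
from plan import *
im,d,W=cam('top');np.savez('t7.npz',im=im,W=W)
pile('t7.npz',zlo=20)
plan((533.5,345.7,120,-.112))"
```

```text
time: 23.73
tool_pos: [0.5296, 0.3472, 0.3067]
tool_rot: [3.141, 0.002, 0.24]
contact_force: [-0.6, -0.2, 0.2]
opening: 0.064
grip_force: 0.0
pile 616 ((-1.1171302795410156, 1.3970489501953125), (46.35426712036133, 128.6093292236328), 0.778143048286438)
  y -64 n 14 z 47.6 x -22.7 16.2
  y -56 n 38 z 48.4 x -23.1 20.5
  y -48 n 37 z 46.3 x -22.9 20.4
  y -40 n 37 z 47.5 x -23.8 18.9
  y -32 n 37 z 48.1 x -23.6 20.5
  y -24 n 40 z 48.8 x -22.6 20.5
  y -16 n 34 z 47.3 x -23.4 18.6
  y -8 n 39 z 47.9 x -23.9 19.8
  y 0 n 37 z 48.2 x -23.0 20.6
  y 8 n 40 z 47.5 x -24.4 21.5
  y 16 n 38 z 47.7 x -24.3 19.3
  y 24 n 39 z 47.8 x -23.1 21.7
  y 32 n 36 z 46.7 x -24.4 19.1
  y 40 n 39 z 47.8 x -24.8 19.6
  y 48 n 45 z 49.7 x -23.7 20.5
  y 56 n 36 z 61.5 x -23.1 19.6
  y 64 n 30 z 60.8 x -23.4 20.2
t 23.78 tip [529.6 346.6 128.8] yaw 0.232 F [ 0.2 -0.2  0.5] open 63.9 grip 0.0
  -> (533.5, 345.7, 120, -0.112) [3.6 1.7 8.8] roll 0.344
```

Three are level. Now the fourth.

```bash
python3 -m crank '[[0.39,3.6,1.7,0,0.344],[0.39,3.6,1.7,0,0.344],[0.39,3.6,1.7,0,0.344],[0.39,3.6,1.7,0,0.344],[0.39,3.6,1.7,0,0.344],[0.39,3.6,1.7,0,0.344]]'
python3 -c "
from plan import *
plan((533.5,345.7,4.5,-.112))"
```

```text
time: 24.28
tool_pos: [0.5343, 0.3451, 0.3078]
tool_rot: [3.141, 0.001, -0.096]
contact_force: [0.5, 0.1, -0.8]
opening: 0.0639
grip_force: 0.0
t 24.28 tip [534.2 345.1 129.8] yaw -0.096 F [ 0.5  0.1 -0.8] open 63.9 grip 0.0
  -> (533.5, 345.7, 4.5, -0.112) [ -0.7  -0.6 125.3] roll 0.016
```

```bash
python3 -m crank '[[0.39,-0.5,-0.6,40,0.016],[0.39,-0.5,-0.6,80,0.016],[0.39,-0.5,-0.6,110,0.016],[0.39,-0.5,-0.6,121,0.016],[0.39,-0.5,-0.6,124,0.016],[0.39,-0.5,-0.6,124,0.016],[-1,-0.5,-0.6,124,0.016],[-1,-0.5,-0.6,124,0.016],[-1,-0.5,-0.6,124,0.016],[-1,-0.5,-0.6,124,0.016],[-1,-0.5,-0.6,124,0.016]]' 55
python3 -c "
from plan import *
plan(mod(-.6,-15.5,160,1.575))"
```

```text
time: 25.2
tool_pos: [0.5343, 0.3459, 0.186]
tool_rot: [-3.141, -0.002, -0.116]
contact_force: [-0.4, -1.3, 6.1]
opening: 0.0427
grip_force: 55.0
t 25.2 tip [534.7 346.1   8. ] yaw -0.116 F [-0.4 -1.3  6.1] open 42.7 grip 55.0
  -> (np.float64(616.2), np.float64(-34.4), 160, np.float64(1.686)) [ 125.1  368.4 -152.1] roll -1.801
```

```bash
python3 -m crank '[[-1,0,0,-40,0],[-1,0,0,-80,0],[-1,0,0,-120,0],[-1,125,368,-152,-1.801],[-1,125,368,-152,-1.801],[-1,125,368,-152,-1.801],[-1,125,368,-152,-1.801],[-1,125,368,-152,-1.801],[-1,125,368,-152,-1.801],[-1,125,368,-152,-1.801],[-1,125,368,-152,-1.801],[-1,125,368,-152,-1.801]]'
python3 -c "
from plan import *
plan(mod(-.6,-15.5,160,1.575))"
```

```text
time: 26.2
tool_pos: [0.6085, -0.0026, 0.3337]
tool_rot: [-3.141, 0.0, 0.958]
contact_force: [2.4, 0.6, -2.2]
opening: 0.0428
grip_force: 55.0
t 26.2 tip [608.4  -2.6 155.7] yaw 0.958 F [ 2.4  0.6 -2.2] open 42.8 grip 55.0
  -> (np.float64(616.2), np.float64(-34.4), 160, np.float64(1.686)) [-21.5  24.7  -4.3] roll -0.728
```

```bash
python3 -m crank '[[-1,-18,20,-4,-0.728],[-1,-18,20,-4,-0.728],[-1,-18,20,-4,-0.728],[-1,-18,20,-4,-0.728],[-1,-18,20,-4,-0.728],[-1,-18,20,-4,-0.728],[-1,-18,20,0,-0.728],[-1,-18,20,30,-0.728],[-1,-18,20,60,-0.728],[-1,-18,20,72,-0.728],[-1,-18,20,72,-0.728],[-1,-18,20,72,-0.728]]'
python3 - <<'E'
from plan import *
plan(mod(-.6,-15.5,56,1.575))
im,d,W=cam('top');np.savez('t8.npz',im=im,W=W)
B=pile('t8.npz')
for x in range(-18,19,6):
    b=B[(abs(B[:,0]-x)<3)&(B[:,1]>20)];print(x,b[b[:,1].argsort()][:, 1:].round(0).tolist())
E
```

```text
time: 27.2
tool_pos: [0.6144, -0.027, 0.261]
tool_rot: [-3.14, -0.0, 1.678]
contact_force: [0.9, 0.5, -1.6]
opening: 0.0426
grip_force: 55.0
t 27.2 tip [614.1 -27.   83. ] yaw 1.678 F [ 0.9  0.5 -1.6] open 42.6 grip 55.0
  -> (np.float64(616.2), np.float64(-34.4), 56, np.float64(1.686)) [-7.6  1.3 27. ] roll -0.008
pile 117 ((-9.61892318725586, 2.4508819580078125), (129.24278259277344, 43.44686508178711), 82.43980407714844)
  y -64 n 10 z 45.8 x -22.9 3.4
  y -56 n 11 z 46.5 x -24.9 -6.2
  y 48 n 34 z 87.8 x -23.5 13.6
  y 56 n 29 z 62.8 x -23.6 19.4
  y 64 n 31 z 60.9 x -23.9 20.4
-18 [[46.0, 90.0], [46.0, 92.0], [49.0, 86.0], [50.0, 87.0], [52.0, 88.0], [53.0, 86.0], [58.0, 63.0], [58.0, 59.0], [61.0, 62.0], [61.0, 63.0], [65.0, 64.0], [65.0, 60.0]]
-12 [[45.0, 88.0], [45.0, 92.0], [48.0, 87.0], [49.0, 89.0], [51.0, 90.0], [52.0, 88.0], [58.0, 60.0], [58.0, 63.0], [61.0, 59.0], [63.0, 65.0], [64.0, 64.0], [65.0, 60.0]]
-6 [[45.0, 88.0], [45.0, 90.0], [48.0, 89.0], [48.0, 87.0], [51.0, 87.0], [51.0, 91.0], [54.0, 88.0], [54.0, 85.0], [57.0, 64.0], [60.0, 62.0], [61.0, 61.0], [63.0, 61.0]]
0 [[44.0, 89.0], [47.0, 87.0], [48.0, 85.0], [50.0, 88.0], [51.0, 86.0], [53.0, 88.0], [54.0, 86.0], [60.0, 59.0], [60.0, 57.0], [63.0, 58.0], [63.0, 61.0]]
6 [[46.0, 89.0], [47.0, 88.0], [49.0, 92.0], [50.0, 85.0], [53.0, 85.0], [53.0, 87.0], [58.0, 65.0], [59.0, 61.0], [62.0, 63.0], [62.0, 59.0], [65.0, 62.0], [65.0, 64.0]]
12 [[46.0, 86.0], [49.0, 86.0], [51.0, 93.0], [52.0, 90.0], [58.0, 61.0], [58.0, 64.0], [61.0, 62.0], [62.0, 61.0], [64.0, 64.0], [65.0, 60.0]]
18 [[57.0, 61.0], [57.0, 63.0], [61.0, 60.0], [61.0, 62.0], [64.0, 60.0], [64.0, 63.0]]
```

```bash
python3 -m crank '[[-1,-7.6,1.3,0,-0.008],[-1,-7.6,1.3,0,-0.008],[-1,-7.6,1.3,0,-0.008],[-1,-7.6,1.3,10,-0.008],[-1,-7.6,1.3,18,-0.008],[-1,-7.6,1.3,23,-0.008],[-1,-7.6,1.3,25,-0.008],[-1,-7.6,1.3,25,-0.008]]'
python3 -c "
from plan import *
plan(mod(-.6,-15.5,56,1.575))"
python3 -m crank '[[-1,0,0,0.7,0],[-1,0,0,1.4,0],[-1,0,0,1.4,0]]'
```

```text
time: 27.92
tool_pos: [0.6163, -0.0344, 0.2353]
tool_rot: [-3.14, -0.001, 1.688]
contact_force: [-0.3, -0.5, -3.1]
opening: 0.0426
grip_force: 55.0
t 27.92 tip [615.9 -34.3  57.3] yaw 1.688 F [-0.3 -0.5 -3.1] open 42.6 grip 55.0
  -> (np.float64(616.2), np.float64(-34.4), 56, np.float64(1.686)) [-0.1  0.2  1.3] roll 0.002
time: 28.17
tool_pos: [0.6167, -0.0345, 0.2353]
tool_rot: [3.141, 0.0, 1.688]
contact_force: [0.2, 0.4, -2.5]
opening: 0.0428
grip_force: 55.0
```

```bash
python3 -m crank '[[-1,0,0,0.7,0],[-1,0,0,1.4,0],[-1,0,0,1.4,0]]'
python3 -m crank '[[-1,0,0,0.5,0],[-1,0,0,1,0],[-1,0,0,1,0]]'
```

```text
time: 28.42
tool_pos: [0.6166, -0.0345, 0.234]
tool_rot: [3.141, 0.0, 1.688]
contact_force: [0.4, -0.1, -1.3]
opening: 0.0431
grip_force: 55.0
time: 28.67
tool_pos: [0.6166, -0.0345, 0.2339]
tool_rot: [3.141, 0.0, 1.688]
contact_force: [-2.7, 0.4, 6.3]
opening: 0.0431
grip_force: 55.0
```

```bash
python3 -m crank '[[0.39,0,0,-1.5,0],[0.39,0,0,-1.5,0],[0.39,0,0,-1.5,0],[0.39,0,0,-35,0],[0.39,0,0,-75,0],[0.39,0,0,-90,0],[0.39,0,0,-90,0]]'
python3 -c "
from plan import *
plan(mod(-205,0,145,0))"
```

```text
time: 29.25
tool_pos: [0.6176, -0.0347, 0.3276]
tool_rot: [3.133, 0.003, 1.688]
contact_force: [0.5, -0.2, 0.3]
opening: 0.0636
grip_force: 0.0
t 29.25 tip [619.2 -35.  149.6] yaw 1.688 F [ 0.5 -0.2  0.3] open 63.6 grip 0.0
  -> (np.float64(411.4), np.float64(-41.5), 145, np.float64(0.111)) [  17.8 -207.2    2.8] roll 1.577
```

```bash
python3 -m crank '[[-1,18,-207,0,1.577],[-1,18,-207,0,1.577],[-1,18,-207,0,1.577],[-1,18,-207,0,1.577],[-1,18,-207,0,1.577],[-1,18,-207,0,1.577],[-1,18,-207,0,1.577],[-1,18,-207,0,1.577],[-1,18,-207,0,1.577],[-1,18,-207,0,1.577],[-1,18,-207,0,1.577],[-1,18,-207,0,1.577]]'
python3 -m crank '[[-1,0,0,0,0.38],[-1,0,0,0,0.38],[-1,0,0,0,0.38],[-1,0,0,0,0.38],[-1,0,0,0,0.38],[-1,0,0,0,0.38]]'
python3 - <<'E'
from plan import *
plan(mod(-205,0,40,0),mod(-176,0,40,0))
im,d,W=cam('top');np.savez('t9.npz',im=im,W=W);save(im[110:260,240:420],'crop3.png',3.3)
pile('t9.npz',zlo=20)
E
```

```text
time: 30.25
tool_pos: [0.4086, -0.0408, 0.322]
tool_rot: [-3.141, 0.001, 0.182]
contact_force: [-0.2, 0.6, 0.2]
opening: 0.0004
grip_force: 0.0
time: 30.75
tool_pos: [0.4088, -0.0408, 0.3224]
tool_rot: [-3.142, 0.001, -0.189]
contact_force: [0.4, -0.1, 0.3]
opening: 0.0004
grip_force: 0.0
t 30.75 tip [408.7 -40.7 144.4] yaw -0.189 F [ 0.4 -0.1  0.3] open 0.4 grip 0.0
  -> (np.float64(411.4), np.float64(-41.5), 40, np.float64(0.111)) [  2.9   0.2 104.4] roll -0.299
  -> (np.float64(440.2), np.float64(-38.3), 40, np.float64(0.111)) [ 30.6  -8.3 104.3] roll -0.299
pile 643 ((-1.5979366302490234, 0.9738082885742188), (45.47880554199219, 128.92288208007812), 0.6886116862297058)
  y -64 n 19 z 75.2 x -22.6 21.0
  y -56 n 40 z 75.0 x -23.0 18.9
  y -48 n 41 z 65.3 x -23.0 19.6
  y -40 n 41 z 61.6 x -23.2 19.8
  y -32 n 39 z 61.0 x -23.4 21.1
  y -24 n 38 z 61.4 x -22.8 18.7
  y -16 n 38 z 61.3 x -23.2 20.3
  y -8 n 43 z 60.9 x -23.6 21.2
  y 0 n 38 z 60.9 x -23.1 19.9
  y 8 n 41 z 61.9 x -24.3 19.5
  y 16 n 40 z 61.2 x -24.0 20.5
  y 24 n 38 z 62.2 x -23.5 18.5
  y 32 n 41 z 60.9 x -24.7 19.5
  y 40 n 39 z 61.7 x -24.4 20.6
  y 48 n 40 z 59.5 x -23.4 20.6
  y 56 n 38 z 61.9 x -24.1 18.8
  y 64 n 29 z 60.4 x -23.2 20.1
```

View pics/crop3.png

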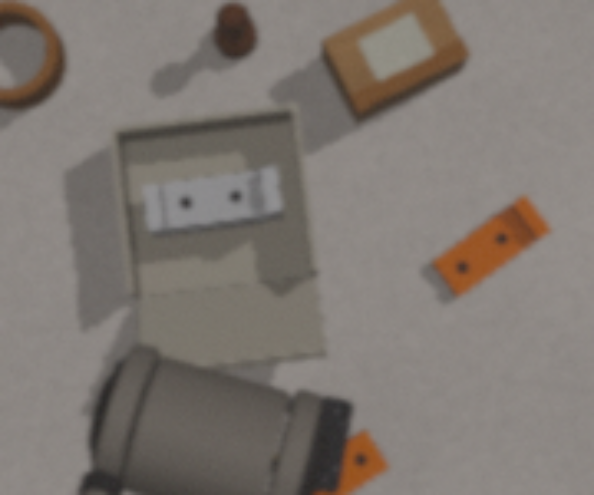

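```bash
python3 -m crank '[[-1,3,0,0,-0.299],[-1,3,0,0,-0.299],[-1,3,0,0,-0.299],[-1,3,0,35,-0.299],[-1,3,0,70,-0.299],[-1,3,0,95,-0.299],[-1,3,0,99,-0.299],[-1,3,0,99,-0.299]]'
python3 -c "
from plan import *
plan(mod(-176,0,45,0))"
```

```text
time: 31.47
tool_pos: [0.4115, -0.0413, 0.2227]
tool_rot: [-3.14, 0.003, 0.108]
contact_force: [-0.6, -0.1, 0.6]
opening: 0.0006
grip_force: 0.0
t 31.47 tip [410.8 -41.1  44.7] yaw 0.108 F [-0.6 -0.1  0.6] open 0.6 grip 0.0
  -> (np.float64(440.2), np.float64(-38.3), 45, np.float64(0.111)) [29.5  0.4 -0.4] roll -0.003
```

```bash
python3 -m crank '[[-1,12,0,0,0],[-1,22,0,0,0],[-1,28,0,0,0],[-1,30,0,0,0],[-1,30,0,0,0]]'
python3 -m crank '[[-1,2,0,0,0],[-1,4,0,0,0],[-1,4,0,0,0]]'
```

```text
time: 31.88
tool_pos: [0.442, -0.0382, 0.2246]
tool_rot: [3.141, -0.001, 0.108]
contact_force: [-0.6, 0.5, -0.5]
opening: 0.0004
grip_force: 0.0
time: 32.13
tool_pos: [0.4439, -0.0378, 0.2238]
tool_rot: [-3.141, 0.005, 0.108]
contact_force: [-8.0, -3.0, 7.0]
opening: 0.0001
grip_force: 4.5
```

```bash
python3 -m crank '[[-1,3,0,-5,0],[-1,6,0,-8,0],[-1,9.5,0,-12,0],[-1,9.5,0,-12,0]]'
python3 -m crank '[[-1,4,0,-4,0],[-1,8,0,-8,0],[-1,11,0,-10.5,0],[-1,11,0,-10.5,0]]'
python3 -c "
from plan import *
plan(mod(-150,0,67,0))"
```

```text
time: 32.47
tool_pos: [0.4537, -0.0367, 0.2359]
tool_rot: [-3.141, 0.005, 0.107]
contact_force: [-8.3, -1.3, 6.2]
opening: -0.0001
grip_force: 3.7
time: 32.8
tool_pos: [0.4651, -0.0354, 0.2465]
tool_rot: [-3.141, 0.003, 0.107]
contact_force: [-4.1, -1.0, 3.9]
opening: 0.0003
grip_force: 2.2
t 32.8 tip [464.6 -35.3  68.5] yaw 0.107 F [-4.1 -1.   3.9] open 0.3 grip 2.2
  -> (np.float64(466.0), np.float64(-35.5), 67, np.float64(0.111)) [1.4 0.3 1.5] roll -0.004
```

Moving along the arc. Next, the rest of it, slower near shut.

```bash
python3 -m crank '[[-1,4,0,-3,0],[-1,8,0,-6,0],[-1,12.5,0,-8.5,0],[-1,17,0,-11,0],[-1,22,0,-13,0],[-1,26,0,-15,0],[-1,26,0,-15,0]]'
python3 -m crank '[[-1,4,0,-1.5,0],[-1,8,0,-2.5,0],[-1,12,0,-3.5,0],[-1,16,0,-4.5,0],[-1,19,0,-5,0],[-1,19,0,-5,0]]'
python3 -m crank '[[-1,2,0,-0.5,0],[-1,4,0,-1,0],[-1,4,0,-1,0]]'
python3 -c "
from plan import *
plan(mod(-102.5,0,88,0))"
```

```text
time: 33.38
tool_pos: [0.4926, -0.0326, 0.2616]
tool_rot: [3.141, -0.001, 0.107]
contact_force: [-2.3, 0.8, 0.8]
opening: 0.0003
grip_force: 0.5
time: 33.88
tool_pos: [0.5116, -0.0307, 0.2663]
tool_rot: [3.141, -0.001, 0.107]
contact_force: [-0.5, -0.2, 1.3]
opening: 0.0004
grip_force: 0.2
time: 34.13
tool_pos: [0.5139, -0.0306, 0.2667]
tool_rot: [-3.142, 0.004, 0.107]
contact_force: [-6.8, -1.3, -0.1]
opening: 0.0002
grip_force: 3.5
t 34.13 tip [513.2 -30.6  88.7] yaw 0.106 F [-6.8 -1.3 -0.1] open 0.2 grip 3.5
  -> (np.float64(513.2), np.float64(-30.2), 88, np.float64(0.111)) [ 0.  -0.4  0.7] roll -0.004
```

```bash
python3 -m crank '[[-1,2,0,0,0],[-1,4,0,0,0],[-1,4,0,0,0]]'
python3 -m crank '[[-1,2,0,0,0],[-1,4,0,0,0],[-1,4,0,0,0]]'
```

```text
time: 34.38
tool_pos: [0.5155, -0.0304, 0.2667]
tool_rot: [-3.141, 0.013, 0.108]
contact_force: [-20.7, -6.0, 12.8]
opening: 0.0005
grip_force: 11.1
time: 34.63
tool_pos: [0.517, -0.0303, 0.2667]
tool_rot: [-3.141, 0.021, 0.108]
contact_force: [-34.9, -9.1, 23.9]
opening: 0.0006
grip_force: 18.6
```

Hard stop reached. Backing off and moving clear for a final check.

```bash
python3 -m crank '[[-1,-8,0,0,0],[-1,-25,0,0,0],[-1,-50,0,0,0],[-1,-60,0,-40,0],[-1,-60,0,-80,0],[-1,-60,0,-80,0]]'
python3 - <<'E'
from plan import *
for n in('top','side'):
    im,d,W=cam(n);np.savez('f'+n,im=im,W=W)
    if n=='side': save(im[130:330,150:430],'fside.png',2.5)
    else: save(im[90:250,200:420],'ftop.png',2.5)
pile('ftop.npz',zlo=20);W=np.load('ftop.npz')['W'];Q=W.reshape(-1,3)*1000;c,s=np.cos(M[2]),np.sin(M[2]);d=Q[:,:2]-M[:2]
q=np.c_[d@[c,s],d@[-s,c],Q[:,2]];k=(q[:,0]<-70)&(q[:,0]>-130)&(abs(q[:,1])<90)&(q[:,2]>98)&(q[:,2]<118)
print("door top",k.sum(),q[k].mean(0),q[k,0].min(),q[k,0].max());plan()
E
```

```text
time: 35.13
tool_pos: [0.4647, -0.0365, 0.3542]
tool_rot: [3.137, -0.014, 0.106]
contact_force: [2.4, -1.1, 0.9]
opening: 0.0004
grip_force: 0.0
pile 644 ((-1.7131690979003906, 1.0397682189941406), (45.55202865600586, 129.08853149414062), 0.4622161388397217)
  y -64 n 19 z 74.3 x -22.6 18.4
  y -56 n 40 z 74.9 x -23.2 18.4
  y -48 n 41 z 64.8 x -22.8 19.6
  y -40 n 42 z 61.5 x -23.5 19.8
  y -32 n 39 z 60.5 x -23.5 21.3
  y -24 n 40 z 61.1 x -22.9 18.7
  y -16 n 39 z 61.8 x -23.6 20.0
  y -8 n 42 z 61.5 x -23.5 20.6
  y 0 n 38 z 60.8 x -23.0 18.7
  y 8 n 40 z 61.6 x -24.6 19.7
  y 16 n 40 z 61.4 x -23.9 20.9
  y 24 n 38 z 61.8 x -23.2 18.2
  y 32 n 41 z 61.4 x -24.1 19.9
  y 40 n 39 z 61.0 x -24.7 20.2
  y 48 n 40 z 59.7 x -23.5 20.3
  y 56 n 36 z 61.5 x -23.2 19.7
  y 64 n 30 z 61.2 x -23.6 20.0
door top 119 [-86.2199913  -45.27455358 107.549357  ] -92.55556399530275 -80.38145914910602
t 35.23 tip [464.9 -36.5 171.2] yaw 0.106 F [-0.5 -0.  -0.2] open 0.4 grip 0.0
```

View pics/fside.png

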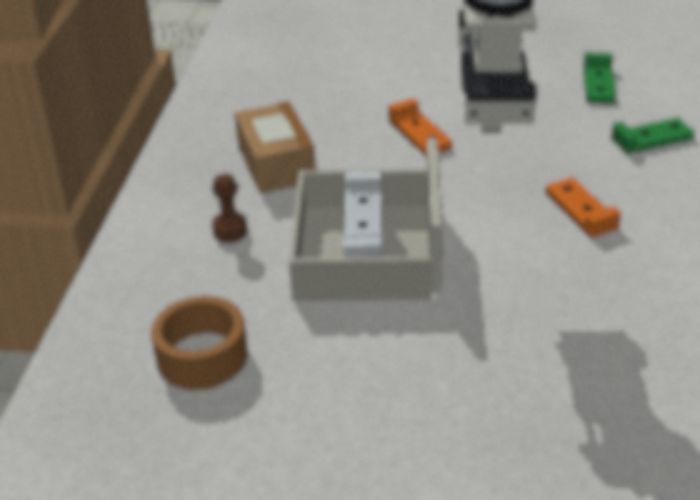

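View pics/ftop.png

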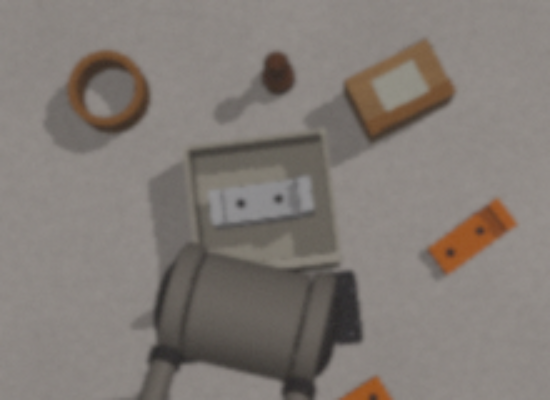

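The door is upright (side crop about (435,185)), the pile is level, the bystanders have not moved and no silver brackets are left on the bench.

```bash
python3 -c "
from cell import ticket
print(ticket.hand_in())"
```

```text
the job is handed in; nothing more can be done
None
```

The job is handed in, though no verdict came back: the door was pulled to its stop, all four silver brackets on the bench are stacked level inside the module with heels alternating, the door is pushed shut to its hard stop, and the parcel, tape roll and stamp look untouched in the final pictures.

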